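# Latch two battery packs into the charging rack

### The job

Put the two loose battery packs on charge in the two empty bays of the bench rack, either pack in either bay: shove the bay's orange spring latch back with the edge of the pack, lower the pack in, and push it down against the ejector spring until the latch snaps back over it and holds it down by itself. Do not force anything hard against the rack, and leave the pack that is already in the rack, the paint can, the jar and the screwdriver alone.

Things in the scene. Friction and masses are not known exactly. Their poses are not given: they have to be found in the camera images.
- rack: Dark grey charging rack fixed on the bench, 135 mm (x) x 259 mm (y), walls 70 mm high; only the latches stand higher. Three open-topped bays in a row along its y. Origin: centre of underside, z up; rack x points from the latches (front, robot side) to the rear wall. Thin ears 22 mm wide at both ends. Walls: 13 mm front and rear, 39 mm solid between bays.
- pack_a: Loose battery pack, about 0.6 kg, upright on the bench. Grey body 104 (its x) x 48 (y) x 56 mm high, lower edges rounded 2 mm. Centred on top a dark fin 60 mm long (x): neck 16 mm thick (y) and 16 mm high, above it a grip 22 mm thick and 20 mm high; top at 92 mm. 22 mm of flat shoulder is free at each end. Origin: centre of underside, z up. Fits a bay either way round.
- pack_b: The second loose pack, identical to pack_a.
- pack_c: A third identical pack, already latched in the middle bay; leave it alone.
- bay_left (a point): Left (rack y = +90 mm) empty bay: the point where the origin of a fully latched pack lies, 17 mm above the bench, under the centre of the opening; axes as the rack. The opening is 108.5 (x) x 51 mm (y), square-edged, its rim 53 mm above this point: a pack, long axis along rack x, has 2 mm to spare at each end and 1.5 mm at each side.
- bay_right (a point): The same point of the right (rack y = -90 mm) empty bay; same sizes.
- latch_left (a joint): Orange latch of the left bay: 24 mm wide sprung lever in the front wall, hinged 14 mm above the bench, with a thumb tab. 0 = closed; grows (rad) as the nose at its top is pushed out, towards rack -x, about 6 mm per 0.1 rad, stop 0.35; takes 3 to 5 N. Pressing down on it does not open it. Once a pack's shoulder is below the nose it snaps back to 0 and holds the pack down.
- latch_right (a joint): Orange latch of the right bay, the same.
- nose_left (a point): Lower inner edge, mid-width, of the left latch's square nose. Closed, it is 73 mm above the bench and 44.5 mm in front of the bay's centre, so the nose blocks the front 10 mm of the opening; the nose is 11 mm high (73 to 84 mm). A pack going in must push it back some 8 mm (0.12 rad), and then keeps it back with its end face on the way down.
- nose_right (a point): The same point of the right latch.
- eject_left (a joint): Light grey ejector plate filling the floor of the left bay, on a spring. 0 = up (plate top 31 mm above the bench); grows (m) as it is pressed, 0.014 where the latch catches, stop 0.017. It pushes up with about 5 N at 0 and 13 N at 0.014, so a pack left to its own weight floats 8 to 14 mm too high; a further push of about 7 to 12 N brings it home.
- eject_right (a joint): Ejector plate of the right bay, the same.
- paint_can: Steel paint can, 100 mm across, 118 mm high, standing beyond the work. Origin: centre of its underside. Leave alone.
- screw_jar: Clear jar with steel lid, 68 mm across, 90 mm high, standing beyond the rack. Origin: centre of its underside. Leave alone.
- screwdriver: Screwdriver 200 mm long lying between the robot and the rack, along its x. Leave alone.
Things that resemble listed ones, but are neither listed nor needed, are in the scene too. Leave any brown or pink look-alike of the pack_b alone.

How it is judged (in metres and radians):
At the end, for the whole second after the job is handed in: One loose pack in each of the left and right bays, either way round: its origin within 6 mm (seen from above) and at most 2.5 mm higher than the bay's latched point, upright within 0.05 rad, at rest (under 0.02 m/s), and that bay's latch closed over it (under 0.04 rad) ((((horizontal distance between pack_a and bay_left below 0.006 m and z of pack_a in the frame of bay_left below 0.0025 m and angle between pack_a's own z axis and vertical below 0.05 rad and value of joint latch_left below 0.04 rad and linear speed of pack_a below 0.02 m/s) and (horizontal distance between pack_b and bay_right below 0.006 m and z of pack_b in the frame of bay_right below 0.0025 m and angle between pack_b's own z axis and vertical below 0.05 rad and value of joint latch_right below 0.04 rad and linear speed of pack_b below 0.02 m/s)) or ((horizontal distance between pack_a and bay_right below 0.006 m and z of pack_a in the frame of bay_right below 0.0025 m and angle between pack_a's own z axis and vertical below 0.05 rad and value of joint latch_right below 0.04 rad and linear speed of pack_a below 0.02 m/s) and (horizontal distance between pack_b and bay_left below 0.006 m and z of pack_b in the frame of bay_left below 0.0025 m and angle between pack_b's own z axis and vertical below 0.05 rad and value of joint latch_left below 0.04 rad and linear speed of pack_b below 0.02 m/s)))); the robot touches nothing.
It fails at once if a pack is forced against the rack or a latch with more than 80 N (contact force between any of pack_a, pack_b and rack above 80 N).
It fails at once if the pack already in the rack is moved more than 6 mm (distance of pack_c from where it was at the start of the episode above 0.006 m).
It fails at once if the paint can, the jar or the screwdriver is moved more than 25 mm (distance of any of paint_can, screw_jar, screwdriver from where it was at the start of the episode above 0.025 m).
It also fails if it takes over 72 s, if anything falls off the work surface, if the arm or the gripper's body presses on something with over 40 N, if the wrist force passes 120 N, or if a joint passes its speed limit or range.

### The arm

A 6-joint arm with a two-finger parallel gripper is mounted at the origin on the work surface. World frame = base frame: x ahead of the robot, y to its left, z up, the work surface at z = 0. Lengths are in m, angles in degrees, forces in N, time in s.
With the tool pointing down it reaches from about 0.3 to 0.95 m from the base axis. Payload 3.1 kg.
Tool frame: the origin (TCP) lies midway between the tips of the shut fingers; the grasp point (between the pads) lies 19 mm behind it; z points along the fingers, y is the direction in which the jaws open and shut (so a half turn about z gives the same grasp; the last joint's range is limited). The gripper opens to 85 mm and grips with 20 to 120 N. Pads are 22 mm wide; open, the fingers measure 114 mm over their backs; the gripper's body (76 mm by 85 mm) begins 54 mm behind the grasp point. The pads swing forward as they close: fully open they stand 13 mm farther back than shut.
Start: joints at [63.157, 17.653, 93.61, -0, 68.738, -3.994], TCP at [0.243, 0.576, 0.203] pointing down, gripper open.
Joint ranges: [-175.34, 175.34], [-45.06, 112.39], [2.9, 150.54], [-68.45, 248.45], [3.09, 151.38], [-168.51, 168.51]. Speed limits (degrees/s): [159.86, 159.86, 180, 180, 180, 180].

### API

Orientations are given as a 3x3 rotation matrix whose columns are the frame's x, y, z axes.
In Python, from workcell import robot gives the robot as it stands. Calls block until the motion is done:
- robot.move_pose(position, orientation): joint-space move of the TCP to a pose.
- robot.move_linear(position, attitude=None, max_speed=0.15, contact_N=None): straight line of the TCP; attitude=None keeps the orientation; max_speed is the mean speed in m/s. With contact_N (N) it stops when the force on the tool has changed by that much, and returns True; else False.
- robot.move_j(angles): joint-space move.
- robot.grip(opening, f_grip=None): opening from 0.0 (shut) to 1.0 (fully open); f_grip is the grip in N (None keeps the last); returns when the fingers have stopped.
- robot.dwell(seconds).
- robot.solve_ik(position, orientation): joint angles nearest the present ones, or None.
- robot.snapshot(name): name is "scene" or "top" or "wrist"; returns a dict with "image" (384x512x3 uint8, blue, green, red), "mtx" (3x3 intrinsics, pixels), "world_to_cam" (4x4, takes a point from world to camera coordinates); the wrist camera has in their place "T_tool_cam" (4x4, takes a point from camera to tool coordinates, whose origin is the TCP and whose axes are the flange's). Camera axes: x right, y down, z forward; pixel columns grow to the right and rows downward; lengths in m; the calibration is good to about 2 mm. A picture is of the moment at which its call begins: read the wrist's pose just before it. There is no depth.
A pose or a line that the arm cannot do raises robot.MotionError and nothing moves.
- robot.hand_in(): hands the job in, once; it reports no verdict.
Trained networks look in a picture, given as the dict that the camera call returned (one of the last four; its "shot" number tells which), for a name from the list of things; names that differ only in an ending like _2 or _b are one class to them, and where a whole thing is asked for, a point or a joint stands for the part that bears it (a point fixed in the world has none). Each returns a list of dicts, best first, with "confidence" (0 to 1); they miss things now and then, are a little off and sometimes report something else, mostly with a low value. They report only what shows in the picture. A call takes as long as a camera call. They do not tell look-alikes from the thing itself.
- robot.silhouettes(target, picture): "region" (384x512 bool, what is visible of it).
- robot.spot_point(target, picture): "at" ([x, y, z] in m, in the coordinates of the camera as it stood for that picture, good to about 4 mm: a listed point, or the origin of a listed thing).
Readings, each from a call of its own:
- robot.current_clock(): time.
- robot.current_qpos(): joint angles.
- robot.current_joint_velocities(): joint speeds.
- robot.current_joint_torque(): joint torques, N m.
- robot.current_tcp_pos(): TCP position.
- robot.current_tool_rot(): TCP orientation.
- robot.current_ft_force(): force on the tool from outside, world axes, zero at the start.
- robot.current_ft_torque(): the same for the moment, N m.
- robot.current_finger_gap(): opening from 0.0 (shut) to 1.0 (fully open).
Only numpy, scipy, OpenCV 4.12 (cv2) and the standard library are available. Lean on these libraries where they do the work, as an engineer would, in place of code of your own. Each camera call takes 0.05 s, during which the arm holds its last target.

## Working session

There is one attempt and no reset: what is moved stays moved. The work goes in short steps, each a Python script; the robot and the scene stay as the last script left them, time stands still between calls to the robot, and variables do not carry over. Pictures are saved under pics/ and viewed, and the job is handed in when it is done.

```bash
mkdir -p pics; ls
python3 - <<'E'
from workcell import robot
import cv2,numpy as np
print(robot.current_clock())
for n in ["scene","top","wrist"]:
    s=robot.snapshot(n); cv2.imwrite(f"pics/{n}0.png",s["image"])
    if n!="wrist":
        for t in ["pack_a","rack","bay_left","bay_right","nose_left","nose_right","paint_can","screw_jar","screwdriver"]:
            try:
                for d in robot.spot_point(t,s)[:6]:
                    p=np.linalg.inv(s["world_to_cam"])@np.r_[d["at"],1]
                    print(n,t,round(d["confidence"],2),np.round(p[:3],4))
            except Exception as e: print(t,e)
print(robot.current_clock(),robot.current_tool_rot())
E
```

```text
pics
0.0
scene pack_a 0.87 [ 0.4534 -0.305  -0.0024]
scene pack_a 0.68 [ 0.6031 -0.3266  0.0017]
scene pack_a 0.67 [ 0.4722 -0.1831 -0.0013]
scene pack_a 0.64 [ 0.291  -0.2791 -0.0035]
scene pack_a 0.56 [0.6123 0.0305 0.0181]
scene rack 0.65 [0.6112 0.0248 0.0007]
scene rack 0.52 [ 7.858e-01 -1.844e-01  2.000e-04]
scene bay_left 0.83 [0.6073 0.1202 0.0169]
scene bay_left 0.39 [ 0.5769 -0.0669  0.0732]
scene bay_right 0.93 [ 0.6226 -0.0608  0.0133]
scene nose_left 0.61 [0.5594 0.119  0.0748]
scene nose_right 0.65 [ 0.5777 -0.0708  0.0739]
scene paint_can 0.79 [ 0.7847 -0.1863  0.0019]
scene screw_jar 0.72 [7.683e-01 6.880e-02 5.000e-04]
scene screwdriver 0.76 [ 0.3727  0.0625 -0.0023]
scene screwdriver 0.53 [ 6.057e-01 -3.253e-01  4.000e-04]
top pack_a 0.91 [ 0.4731 -0.1818 -0.0025]
top pack_a 0.89 [ 0.2921 -0.2769  0.0013]
top pack_a 0.81 [ 0.6005 -0.3264  0.0025]
top pack_a 0.73 [0.6091 0.0298 0.0185]
top pack_a 0.7 [ 0.4514 -0.306  -0.0009]
top rack 0.64 [0.6084 0.0332 0.0013]
top bay_left 0.85 [0.606  0.1165 0.0169]
top bay_right 0.73 [ 0.6209 -0.0623  0.0204]
top nose_left 0.45 [0.5647 0.1156 0.0711]
top nose_left 0.38 [0.3764 0.0608 0.002 ]
top nose_right 0.57 [ 0.5786 -0.0614  0.0736]
top paint_can 0.75 [ 0.7809 -0.1855 -0.0024]
top screw_jar 0.92 [7.702e-01 6.830e-02 7.000e-04]
top screw_jar 0.23 [0.6127 0.0336 0.0022]
top screwdriver 0.7 [0.3802 0.0619 0.0014]
1.05 [[-9.21534099e-01  3.88297444e-01  4.10020339e-07]
 [ 3.88297444e-01  9.21534098e-01  5.20117215e-06]
 [ 1.64175413e-06  4.95226734e-06 -1.00000000e+00]]
```

View pics/scene0.png

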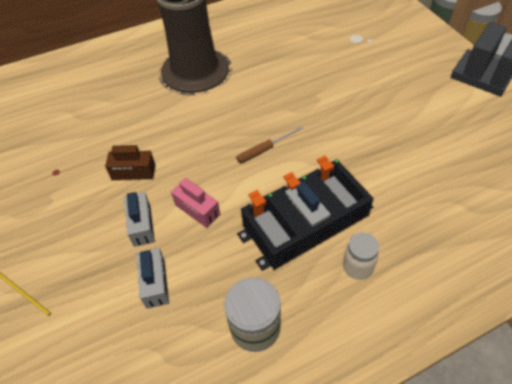

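View pics/top0.png

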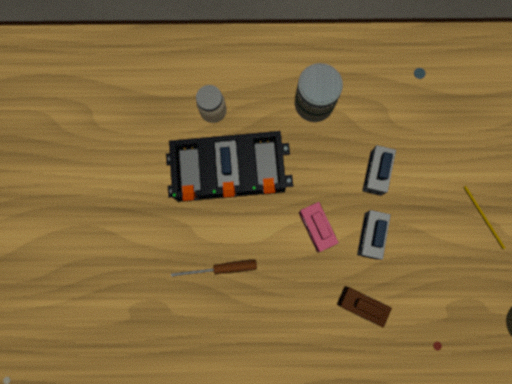

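The top view shows grey packs at about px (375,235) and (380,170), with the pink and brown look-alikes at (320,227) and (365,306). The rack is at about (228,165), with the left and right bays empty. Next I'll take close views with the wrist camera.

```bash
cat > h.py <<'E'
from workcell import robot
import numpy as np, cv2
def R(yaw):  # tool down, tool y axis at yaw+90deg (jaws along pack y for pack yaw)
    c,s=np.cos(np.radians(yaw)),np.sin(np.radians(yaw))
    return np.array([[c,s,0],[s,-c,0],[0,0,-1.]])
def wsnap(fn):
    p=np.array(robot.current_tcp_pos()); Rt=np.array(robot.current_tool_rot())
    s=robot.snapshot("wrist"); T=np.eye(4);T[:3,:3]=Rt;T[:3,3]=p
    s["c2w"]=T@s["T_tool_cam"]; s["w2c"]=np.linalg.inv(s["c2w"])
    cv2.imwrite(f"pics/{fn}.png",s["image"]); np.savez(f"pics/{fn}.npz",im=s["image"],K=s["mtx"],c2w=s["c2w"])
    return s
def spots(s,names):
    for t in names:
        for d in robot.spot_point(t,s)[:4]:
            print(t,round(d["confidence"],2),np.round((s["c2w"]@np.r_[d["at"],1])[:3],4))
E
python3 - <<'E'
from h import *
s=wsnap("w0"); print(s["T_tool_cam"],s["mtx"])
for yaw in (5,185,-175): 
  for p in ([.61,.03,.3],[.6,-.326,.25],[.45,-.305,.25],[.6,.118,.2]): print(yaw,p,robot.solve_ik(p,R(yaw)))
E
```

```text
[[ 2.88618201e-05 -9.51702710e-01 -3.07021092e-01  7.87457461e-02]
 [ 9.99999982e-01  8.48514584e-05 -1.69016216e-04 -2.92158368e-05]
 [ 1.86904378e-04 -3.07021082e-01  9.51702695e-01 -1.70799984e-01]
 [ 0.00000000e+00  0.00000000e+00  0.00000000e+00  1.00000000e+00]] [[314.44524479   0.         256.90043185]
 [  0.         314.44524479 189.93663675]
 [  0.           0.           1.        ]]
5 [0.61, 0.03, 0.3] [-1.26881596e+00  1.20290997e+01  8.94132464e+01 -2.54444375e-14
  7.85576539e+01  8.37311840e+01]
5 [0.6, -0.326, 0.25] [-3.21691601e+01  2.19916557e+01  8.23463636e+01 -2.54444375e-14
  7.56619807e+01  5.28308399e+01]
5 [0.45, -0.305, 0.25] [-3.87181946e+01  6.27519103e+00  1.01784189e+02 -2.54444375e-14
  7.19406198e+01  4.62818054e+01]
5 [0.6, 0.118, 0.2] [ 7.04686045e+00  1.63484682e+01  9.56822496e+01 -2.54444375e-14
  6.79692822e+01  9.20468605e+01]
185 [0.61, 0.03, 0.3] [-1.26881596e+00  1.20290997e+01  8.94132464e+01 -2.54444375e-14
  7.85576539e+01 -9.62688160e+01]
185 [0.6, -0.326, 0.25] [-3.21691601e+01  2.19916557e+01  8.23463636e+01 -2.54444375e-14
  7.56619807e+01 -1.27169160e+02]
185 [0.45, -0.305, 0.25] [-3.87181946e+01  6.27519103e+00  1.01784189e+02 -2.54444375e-14
  7.19406198e+01 -1.33718195e+02]
185 [0.6, 0.118, 0.2] [ 7.04686045e+00  1.63484682e+01  9.56822496e+01 -2.54444375e-14
  6.79692822e+01 -8.79531395e+01]
-175 [0.61, 0.03, 0.3] [-1.26881596e+00  1.20290997e+01  8.94132464e+01 -2.54444375e-14
  7.85576539e+01 -9.62688160e+01]
-175 [0.6, -0.326, 0.25] [-3.21691601e+01  2.19916557e+01  8.23463636e+01 -2.54444375e-14
  7.56619807e+01 -1.27169160e+02]
-175 [0.45, -0.305, 0.25] [-3.87181946e+01  6.27519103e+00  1.01784189e+02 -2.54444375e-14
  7.19406198e+01 -1.33718195e+02]
-175 [0.6, 0.118, 0.2] [ 7.04686045e+00  1.63484682e+01  9.56822496e+01 -2.54444375e-14
  6.79692822e+01 -8.79531395e+01]
```

```bash
python3 - <<'E'
import cv2
a=cv2.imread('pics/top0.png')[120:330,150:410]; cv2.imwrite('pics/top0z.png',cv2.resize(a,None,fx=3,fy=2.8,interpolation=cv2.INTER_CUBIC))
E
python3 - <<'E'
from h import *
robot.move_pose([.665,.03,.25],R(5))
s=wsnap("w1")
spots(s,["rack","bay_left","bay_right","nose_left","nose_right","pack_c"])
print(robot.current_clock())
robot.move_pose([.57,-.315,.27],R(-12))
s=wsnap("w2")
spots(s,["pack_a"])
print(robot.current_clock())
E
```

```text
bay_left 0.66 [0.6078 0.1189 0.0204]
bay_right 0.77 [ 0.6245 -0.0629  0.0173]
nose_left 0.69 [0.5583 0.1131 0.0699]
nose_left 0.3 [ 0.3723  0.0614 -0.0036]
nose_right 0.85 [ 0.5749 -0.0655  0.0721]
nose_right 0.62 [ 4.544e-01 -3.054e-01  1.000e-04]
pack_c 0.87 [ 0.4518 -0.3047 -0.    ]
pack_c 0.74 [0.6133 0.0234 0.0184]
pack_c 0.67 [ 0.2928 -0.2753 -0.0041]
pack_c 0.56 [ 0.6016 -0.328  -0.0019]
3.9083
pack_a 0.87 [ 0.6015 -0.3293 -0.0018]
pack_a 0.81 [ 0.4672 -0.1746 -0.0005]
pack_a 0.76 [ 0.4516 -0.3038  0.0032]
pack_a 0.6 [ 0.2931 -0.2754 -0.0034]
5.35
```

View pics/w1.png

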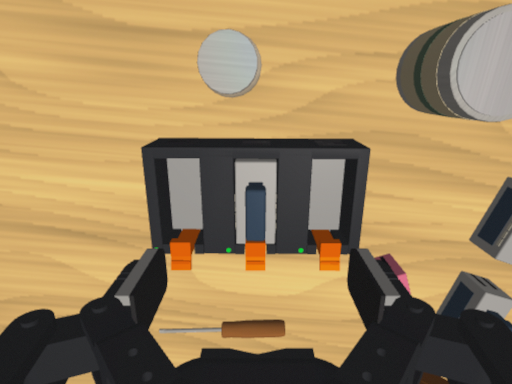

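View pics/w2.png

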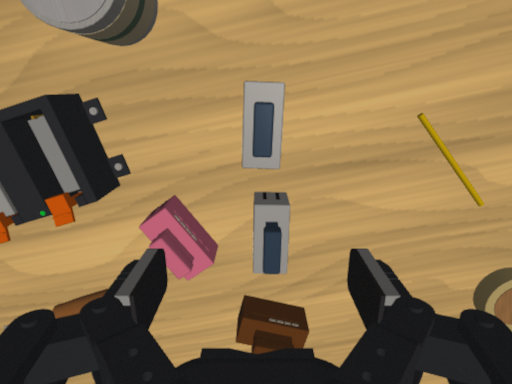

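Run:
```python
import cv2
a=cv2.imread('pics/w1.png')[130:280,135:385]; cv2.imwrite('pics/w1z.png',cv2.resize(a,None,fx=3.2,fy=3.2,interpolation=cv2.INTER_CUBIC))
a=cv2.imread('pics/w2.png')[70:280,220:310]; cv2.imwrite('pics/w2z.png',cv2.resize(a,None,fx=2.8,fy=2.8,interpolation=cv2.INTER_CUBIC))
```

```text
(no output)
```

View pics/w1z.png

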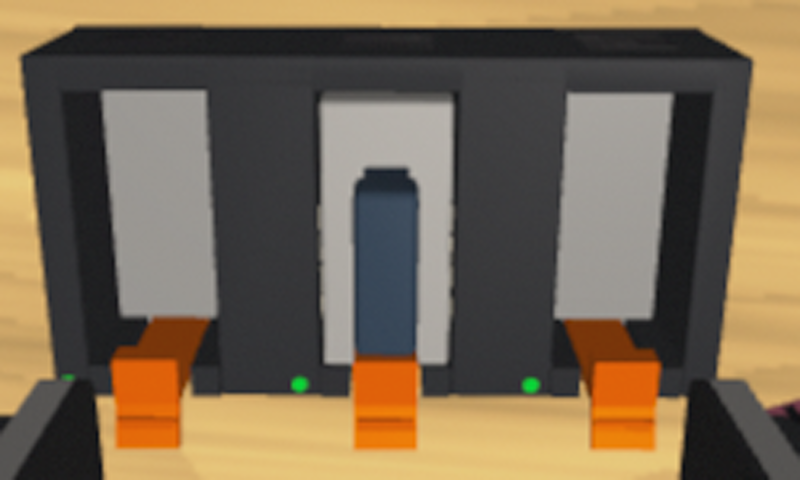

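View pics/w2z.png

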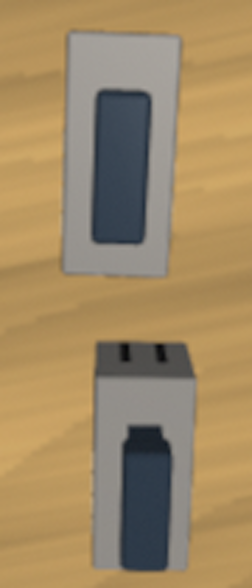

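```bash
cat > fit.py <<'E'
import numpy as np
from scipy.optimize import least_squares
def fit(npz,obj,px,x0,z=None):
    d=np.load(npz); K=d["K"]; w2c=np.linalg.inv(d["c2w"]); obj=np.array(obj,float); px=np.array(px,float)
    def proj(p):
        c,s=np.cos(p[2]),np.sin(p[2])
        P=np.c_[p[0]+c*obj[:,0]-s*obj[:,1],p[1]+s*obj[:,0]+c*obj[:,1],obj[:,2]+(p[3] if len(p)>3 else 0)]
        q=(w2c[:3,:3]@P.T).T+w2c[:3,3]; q=q@K.T; return q[:,:2]/q[:,2:]
    r=least_squares(lambda p:(proj(p)-px).ravel(),x0,loss="soft_l1",x_scale=[.01,.01,.01]+[.01]*(len(x0)-3))
    return r.x,np.round(proj(r.x)-px,1)
E
python3 - <<'E'
from fit import *
z=lambda p,f,o:(np.array(p)+.5)/f-.5+np.array(o)
H=.07
o=[(67.5,129.5),(67.5,-129.5),(-67.5,129.5),(-67.5,-129.5),(54.25,115.5),(54.25,64.5),(-54.25,115.5),(54.25,-64.5),(54.25,-115.5),(-54.25,-115.5),(-54.25,64.5),(-54.25,-64.5)]
o=[(a/1e3,b/1e3,H) for a,b in o]
p=z([(24,60),(750,64),(55,393),(717,395),(62,92),(208,90),(88,365),(566,93),(713,93),(685,365),(218,365),(554,365)],3.2,(135,130))
for x0 in ([.61,.03,.08],[.61,.03,.08,0]):
    r,e=fit("pics/w1.npz",o,p,x0); print("rack",r,np.degrees(r[2])); print(e.tolist())
S=[(52,24),(52,-24),(-52,-24),(-52,24)]; S=[(a/1e3,b/1e3,.056) for a,b in S]
F=[(30,11),(30,-11),(-30,-11),(-30,11)]; F=[(a/1e3,b/1e3,.092) for a,b in F]
p=z([(67,31),(181,36),(167,275),(62,273),(95,91),(152,93),(146,243),(92,241)],2.8,(220,70))
for x0 in ([.6,-.327,0],[.6,-.327,0,0]):
    r,e=fit("pics/w2.npz",S+F,p,x0); print("P1",r,np.degrees(r[2])); print(e.tolist())
p=z([(97,377),(194,376),(187,568),(93,567),(124,445),(171,445),(168,569),(121,569)],2.8,(220,70))
for x0 in ([.45,-.305,0],[.45,-.305,0,0]):
    r,e=fit("pics/w2.npz",S+F,p,x0); print("P2",r,np.degrees(r[2])); print(e.tolist())
E
```

```text
rack [0.61348908 0.02822294 0.0858322 ] 4.917822570964955
[[-1.9, -2.0], [1.9, -2.5], [0.4, 0.8], [-0.2, 0.8], [-0.2, -0.4], [-0.9, 0.4], [0.3, 0.1], [0.8, -0.2], [-0.2, -0.1], [-0.3, 0.7], [0.7, 0.2], [-0.4, 0.5]]
rack [ 0.61286665  0.02817032  0.08618342 -0.00184552] 4.9379460082750635
[[-1.3, -1.7], [1.3, -2.3], [1.0, 0.6], [-0.6, 0.5], [0.4, -0.1], [-0.6, 0.6], [0.8, -0.1], [0.5, -0.0], [-0.8, 0.1], [-0.8, 0.4], [1.0, 0.0], [-0.7, 0.3]]
P1 [ 0.60325272 -0.32730777 -0.23967621] -13.732435077314367
[[-0.4, -0.6], [0.4, -1.0], [0.5, 1.0], [-0.1, 0.5], [0.0, -0.6], [0.2, -0.6], [-0.2, 0.9], [-0.4, 1.1]]
P1 [ 0.60245804 -0.32726912 -0.24014423 -0.00783318] -13.759250675693272
[[0.0, 0.3], [-0.0, -0.1], [0.2, 0.1], [0.3, -0.4], [0.2, -0.1], [-0.0, -0.2], [-0.4, 0.2], [-0.2, 0.3]]
P2 [ 0.45374557 -0.30802494 -0.21822813] -12.50355070480817
[[-1.2, -1.7], [1.0, -1.0], [0.4, -0.2], [-0.2, -0.1], [-0.6, 1.4], [0.7, 1.6], [0.2, 0.1], [-0.3, -0.0]]
P2 [ 0.45011557 -0.3075851  -0.2177306  -0.00638766] -12.47504466635461
[[-0.9, -0.8], [0.7, -0.1], [0.1, -0.4], [0.1, -0.4], [-0.5, 1.9], [0.5, 2.0], [0.0, -0.2], [-0.1, -0.3]]
```

Run:
```python
from h import *
robot.move_pose([.603,-.3273,.16],R(-13.75))
robot.move_linear([.603,-.3273,.066],max_speed=.1,contact_N=8)
print(robot.current_tcp_pos())
robot.grip(0.0,80)
print(robot.current_finger_gap(),robot.current_tcp_pos(),robot.current_ft_force())
robot.move_linear([.603,-.3273,.22],max_speed=.15)
print(robot.current_finger_gap(),robot.current_ft_force())
s=wsnap("g1"); print(robot.current_clock())
```

```text
[ 0.60379377 -0.32778145  0.06695778]
-1.4876833575939925e-05 [ 0.60296651 -0.32728726  0.06594758] [ 0.06693298  0.06175324 -0.96422925]
0.003314355920741214 [ 0.17129929 -0.02523483 -0.09165218]
8.9667
```

View pics/g1.png

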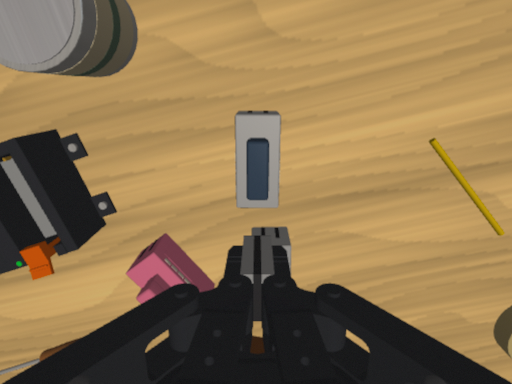

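Run:
```python
from h import *
from fit import *
s=robot.snapshot("top"); cv2.imwrite("pics/top1.png",s["image"])
for d in robot.spot_point("pack_a",s): print(d["confidence"],np.round((np.linalg.inv(s["world_to_cam"])@np.r_[d["at"],1])[:3],4))
s=robot.snapshot("scene"); cv2.imwrite("pics/scene1.png",s["image"])
for d in robot.spot_point("pack_a",s): print(d["confidence"],np.round((np.linalg.inv(s["world_to_cam"])@np.r_[d["at"],1])[:3],4))
s=wsnap("g1b");spots(s,["pack_a"])
print(robot.current_tcp_pos(), robot.current_finger_gap())
a=cv2.imread('pics/g1.png')[90:280,190:330]; cv2.imwrite('pics/g1z.png',cv2.resize(a,None,fx=3,fy=3,interpolation=cv2.INTER_CUBIC))
```

```text
0.97 [ 4.521e-01 -3.065e-01 -2.000e-04]
0.82 [ 0.4709 -0.1812 -0.0005]
0.56 [ 6.022e-01 -3.286e-01  6.000e-04]
0.52 [ 0.2915 -0.2766 -0.0023]
0.91 [ 0.4475 -0.3062 -0.0033]
0.85 [0.6123 0.0285 0.0164]
0.69 [ 0.6036 -0.3271  0.    ]
0.61 [ 4.742e-01 -1.807e-01 -3.000e-04]
0.58 [ 0.2893 -0.2783 -0.0041]
pack_a 0.86 [ 0.4736 -0.1756  0.0028]
pack_a 0.69 [ 0.2908 -0.2768 -0.0037]
pack_a 0.55 [ 6.002e-01 -3.288e-01 -5.000e-04]
[ 0.6027818  -0.3271795   0.21934836] 0.00017135120271995061
```

View pics/g1z.png

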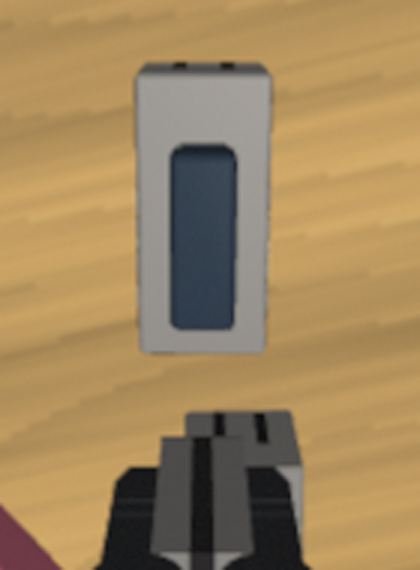

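View pics/scene1.png

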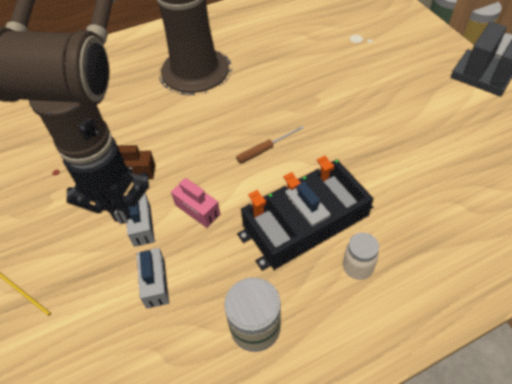

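Run:
```python
from h import *
for n in("scene","top"):
    s=robot.snapshot(n)
    for P in ([.6028,-.3272,.2193],[.603,-.327,.092]):
        q=s["mtx"]@(s["world_to_cam"]@np.r_[P,1])[:3]; print(n,P,q[:2]/q[2])
d=np.load("pics/g1.npz"); q=d["K"]@(np.linalg.inv(d["c2w"])@np.r_[.603,-.3273,.22,1])[:3]; print(q[:2]/q[2])
```

```text
scene [0.6028, -0.3272, 0.2193] [127.40259668 227.321364  ]
scene [0.603, -0.327, 0.092] [144.94629766 262.23914477]
top [0.6028, -0.3272, 0.2193] [404.65377534 150.20866553]
top [0.603, -0.327, 0.092] [385.84370073 164.85534555]
[257.30057945 227.50888353]
```

View pics/top1.png

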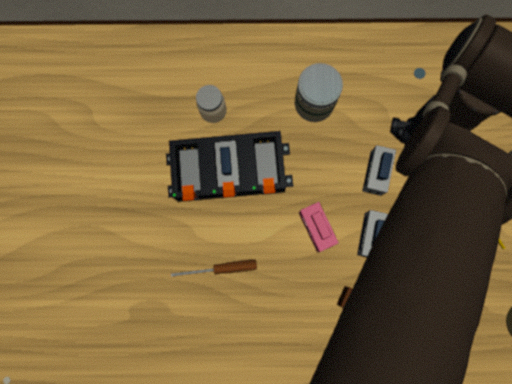

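The fingers closed without holding anything and the pack is unmoved. I'll repeat the grasp step by step and look at each stage.

Run:
```python
from h import *
robot.grip(1.0); print(robot.current_finger_gap())
robot.move_linear([.603,-.3273,.064],max_speed=.2,contact_N=8)
print(robot.current_tcp_pos())
wsnap("d0")
robot.grip(0.5,40); print(robot.current_finger_gap()); wsnap("d1"); cv2.imwrite("pics/d1s.png",robot.snapshot("scene")["image"])
robot.grip(0.1,40); print(robot.current_finger_gap(),robot.current_ft_force()); wsnap("d2")
print(robot.current_clock())
a=np.hstack([cv2.imread(f"pics/d{i}.png") [100:384,130:390] for i in range(3)]); cv2.imwrite("pics/d.png",a)
```

```text
1.0011034099546348
[ 0.60422939 -0.32805263  0.06551884]
0.5021220978004536
0.1000664978471427 [0.9249598  0.70240648 1.08785074]
12.2
```

View pics/d.png

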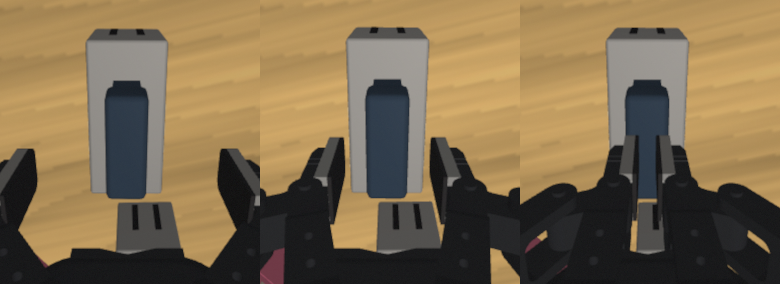

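View pics/d1s.png

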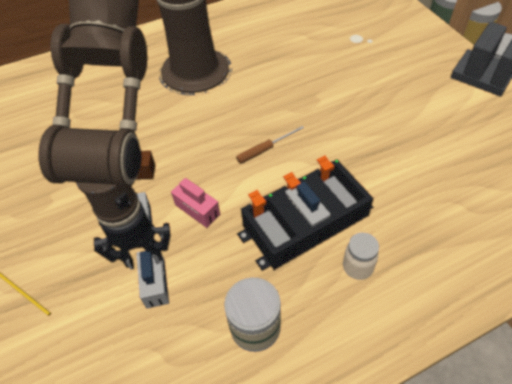

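Run:
```python
from h import *
s=robot.snapshot("scene"); cv2.imwrite("pics/scene2.png",s["image"])
p=robot.current_tcp_pos(); print(p,robot.current_finger_gap(),robot.current_ft_force())
def pr(P):
    q=s["mtx"]@(s["world_to_cam"]@np.r_[P,1])[:3]; return q[:2]/q[2]
im=s["image"]; 
def mk(im,pts,off,f):
    a=im[off[1]:off[1]+130,off[0]:off[0]+110]; a=cv2.resize(a,None,fx=f,fy=f,interpolation=cv2.INTER_CUBIC)
    for (P,c) in pts:
        u=(pr(P)-off+.5)*f; cv2.circle(a,tuple(int(v) for v in u),4,c,1)
    return a
a=mk(im,[(p,(0,0,255)),(p+[0,0,.05],(0,255,0))],np.array([80,190]),3.5)
b=mk(cv2.imread("pics/scene1.png"),[([.6028,-.3272,.2193],(0,0,255)),([.6028,-.3272,.2693],(0,255,0))],np.array([70,150]),3.5)
cv2.imwrite("pics/cmp.png",np.hstack([a,b]))
d=np.load("pics/d2.npz"); 
for dz in(0,.019,.03,.05): q=d["K"]@(np.linalg.inv(d["c2w"])@np.r_[p+[0,0,dz],1])[:3]; print(dz,q[:2]/q[2],q[2])
cv2.imwrite("pics/d2z.png",cv2.resize(cv2.imread("pics/d2.png")[110:384,140:380],None,fx=2.5,fy=2.1,interpolation=cv2.INTER_CUBIC))
```

```text
[ 0.60334016 -0.32751042  0.06434091] 0.09887751248233023 [ 0.68321449 -0.74806388  1.61931037]
0 [256.74909996 227.83227468] 0.18691077910707804
0.019 [256.74153753 242.80467995] 0.1688373918990685
0.03 [256.73637038 253.03481876] 0.1583738519365367
0.05 [256.72498749 275.57113283] 0.13934923382284242
```

View pics/cmp.png

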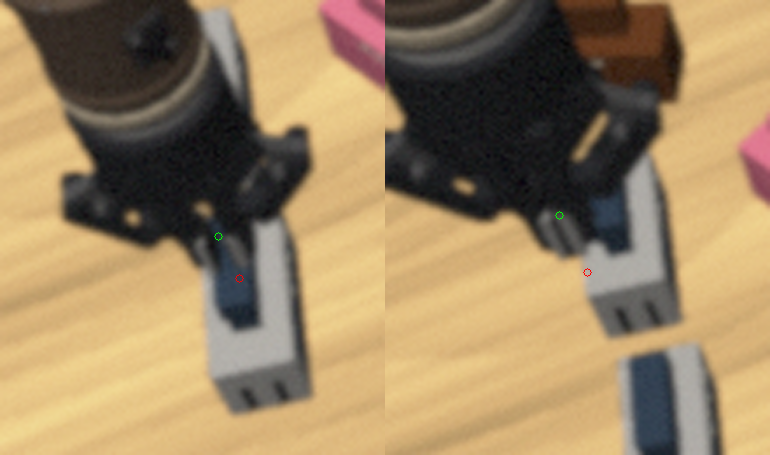

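View pics/d2z.png

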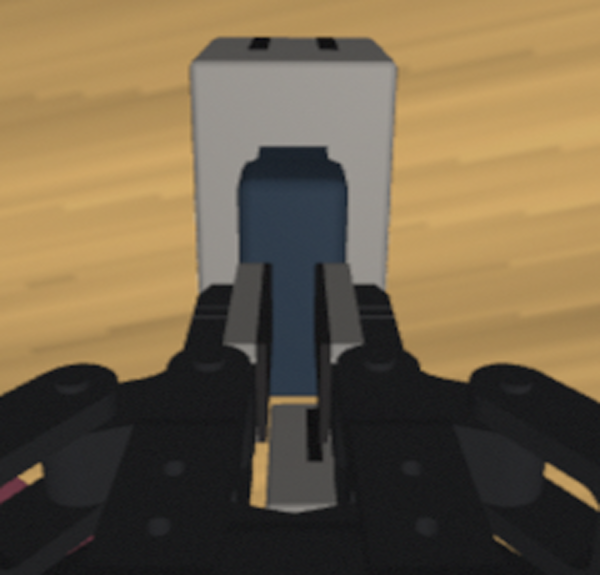

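The wrist picture puts the pad tips about 32 mm behind the reported TCP: they project to v≈235 instead of about 210, with the gap scale agreeing. The fingers therefore shut just above the fin, whose top is at 92 mm. I'll go about 32 mm lower, guarded.

Run:
```python
from h import *
robot.grip(1.0)
c=robot.move_linear([.603,-.3273,.033],max_speed=.08,contact_N=8)
print(c,robot.current_tcp_pos(),robot.current_ft_force())
robot.grip(0.0,80); print(robot.current_finger_gap(),robot.current_ft_force()); 
if robot.current_finger_gap()>.15:
    robot.move_linear([.603,-.3273,.12],max_speed=.12)
print(robot.current_finger_gap(),robot.current_ft_force(),robot.current_tcp_pos())
wsnap("e1"); print(robot.current_clock())
```

```text
False [ 0.60237244 -0.32688163  0.03182418] [ 0.73034987 -0.06468526  0.49177353]
0.24107023967853083 [-0.45004715  1.09112808  0.98046603]
0.24622276896960776 [-0.19825779  0.67986381 -6.64343223] [ 0.60191068 -0.32665074  0.11863987]
15.0333
```

View pics/e1.png

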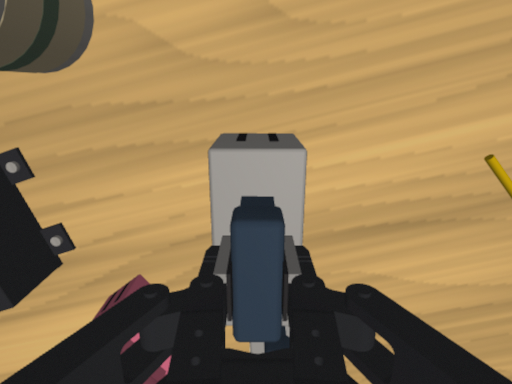

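Run:
```python
import cv2
a=cv2.imread('pics/e1.png')[120:350,190:330]; cv2.imwrite('pics/e1z.png',cv2.resize(a,None,fx=4,fy=2.6,interpolation=cv2.INTER_CUBIC))
```

```text
(no output)
```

View pics/e1z.png

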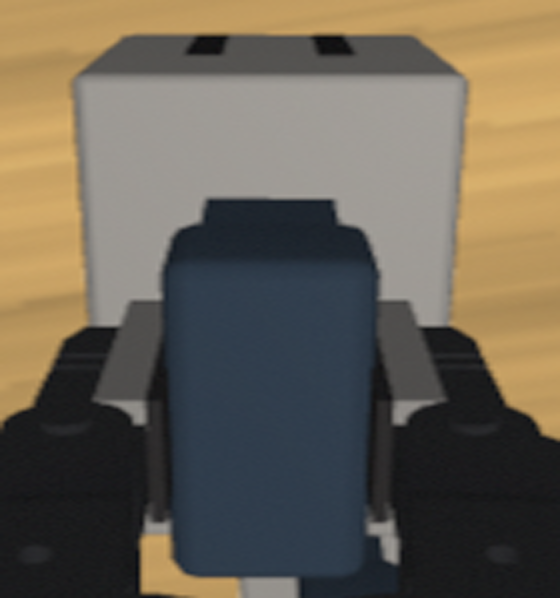

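```bash
cat > grasp.py <<'E'
import numpy as np
from scipy.optimize import least_squares
from scipy.spatial.transform import Rotation as Ro
def gfit(npz,Rt,tcp,obj,px,n=6):
    d=np.load(npz);K=d["K"];T=np.eye(4);T[:3,:3]=Rt;T[:3,3]=tcp
    w2t=np.linalg.inv(np.linalg.inv(T)@d["c2w"])
    obj=np.array(obj)/1e3
    F=np.diag([1,-1,-1.])
    def proj(p):
        q=np.zeros(6);q[:len(p)]=p
        P=(F@Ro.from_euler("zyx",q[3:]).as_matrix()@obj.T).T+q[:3]
        c=(w2t[:3,:3]@P.T).T+w2t[:3,3];c=c@K.T;return c[:,:2]/c[:,2:]
    r=least_squares(lambda p:(proj(p)-px).ravel(),np.r_[0,0,.033,0,0,0][:n],loss="soft_l1",x_scale=.01)
    return r.x,np.round(proj(r.x)-px,1)
OBJ=[(52,24,56),(52,-24,56),(52,24,1),(52,-24,1),(30,11,92),(30,-11,92),(-30,11,92),(-30,-11,92),(30,8,56),(30,-8,56)]
E
cat > g.py <<'E'
from grasp import *
from h import R
px=np.array([(76,75),(466,77),(126,37),(417,37),(165,260),(377,260),(174,577),(364,577),(204,200),(337,200)],float)
px=np.c_[(px[:,0]+.5)/4-.5+190,(px[:,1]+.5)/2.6-.5+120]
tcp=[0.60191068,-0.32665074,0.11863987]
for n in(4,6):
    x,e=gfit("pics/e1.npz",R(-13.75),tcp,OBJ,px,n); print(np.round(x[:3]*1e3,1),np.degrees(x[3:]).round(2)); print(e.tolist())
E
python3 g.py
```

```text
[-1.4  0.2 37.1] [-0.18]
[[-0.4, 0.9], [0.6, 0.5], [-0.5, -0.4], [0.3, -0.2], [-1.0, 1.4], [1.0, 1.6], [-0.2, -0.5], [0.2, -0.4], [1.0, -4.2], [-0.8, -4.1]]
[-2.   0.2 36.7] [-0.16  0.65 -0.03]
[[-0.4, 0.7], [0.5, 0.2], [-0.4, 0.4], [0.2, 0.6], [-1.1, 0.3], [0.9, 0.4], [-0.3, -0.2], [0.3, -0.1], [1.0, -4.4], [-0.8, -4.3]]
```

```bash
cat >> g.py <<'E'
print("no neck")
for n in(4,6):
    x,e=gfit("pics/e1.npz",R(-13.75),tcp,OBJ[:8],px[:8],n); print(np.round(x[:3]*1e3,1),np.degrees(x[3:]).round(2)); print(e.tolist())
x,e=gfit("pics/e1.npz",R(-13.75),tcp,OBJ[:2]+OBJ[4:8],np.r_[px[:2],px[4:8]],4); print(np.round(x[:3]*1e3,1))
E
python3 g.py|sed -n '/no/,$p'
```

```text
no neck
[-1.2  0.2 37. ] [-0.2]
[[-0.4, 0.5], [0.7, 0.0], [-0.5, -0.8], [0.3, -0.5], [-1.0, 0.9], [1.0, 1.1], [-0.2, -0.9], [0.2, -0.7]]
[-1.8  0.2 36.6] [-0.17  0.63 -0.03]
[[-0.4, 0.4], [0.6, -0.1], [-0.4, 0.1], [0.3, 0.3], [-1.1, -0.0], [1.0, 0.1], [-0.3, -0.4], [0.3, -0.3]]
[-0.9  0.2 36.7]
```

```bash
cat >> h.py <<'E'
YAW=4.92; RC=np.array([.6135,.0282]); 
ux=np.array([np.cos(np.radians(YAW)),np.sin(np.radians(YAW))]); uy=np.array([-ux[1],ux[0]])
BAY={"left":RC+.09*uy,"right":RC-.09*uy}
HZ=.0325
def tcp(bay,dx,zbot,g):   # g=(ox,oy,yaw_deg) pack in tool
    Rt=R(YAW-g[2]); p=BAY[bay]+dx*ux-(Rt@[g[0],g[1],0])[:2]
    return np.r_[p,zbot+HZ],Rt
E
python3 - <<'E'
from h import *
g=(-.0012,.0002,-.2)
p=np.array(robot.current_tcp_pos()); p[2]=.20
robot.move_linear(p,max_speed=.15)
P,Rt=tcp("right",.011,.165,g); robot.move_pose(P,Rt)
P,_=tcp("right",.011,.078,g); print(robot.move_linear(P,Rt,max_speed=.08,contact_N=10))
print(P,robot.current_tcp_pos(),robot.current_ft_force(),robot.current_finger_gap())
wsnap("f1")
for n in("scene","top"): cv2.imwrite(f"pics/f1{n}.png",robot.snapshot(n)["image"])
print(robot.current_clock())
a=cv2.imread("pics/f1top.png")[110:210,150:310];cv2.imwrite("pics/f1topz.png",cv2.resize(a,None,fx=4.8,fy=4.8,interpolation=cv2.INTER_CUBIC))
a=cv2.imread("pics/f1scene.png")[150:280,220:390];cv2.imwrite("pics/f1sz.png",cv2.resize(a,None,fx=4.5,fy=4.5,interpolation=cv2.INTER_CUBIC))
E
```

```text
False
[ 0.63335566 -0.06021868  0.1105    ] [ 0.6341762  -0.06032209  0.11141857] [-0.31465108 -0.12141151 -6.2944371 ] 0.24363314056106689
18.15
```

View pics/f1.png

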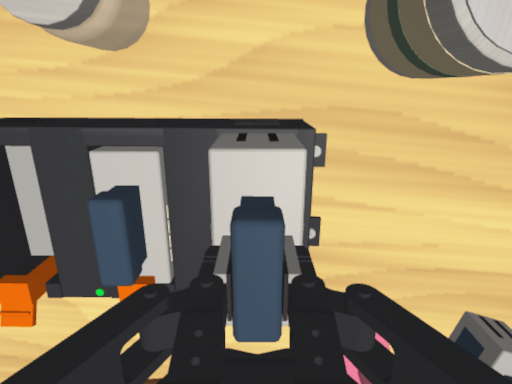

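View pics/f1sz.png

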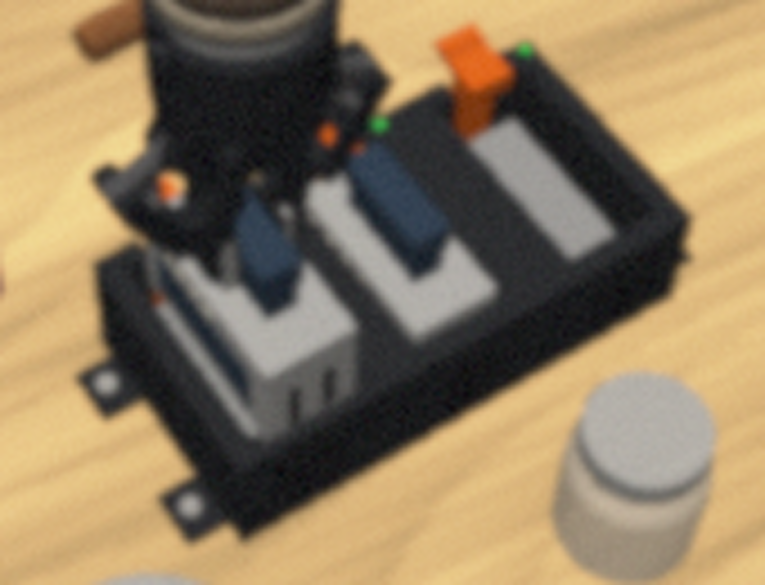

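View pics/f1topz.png

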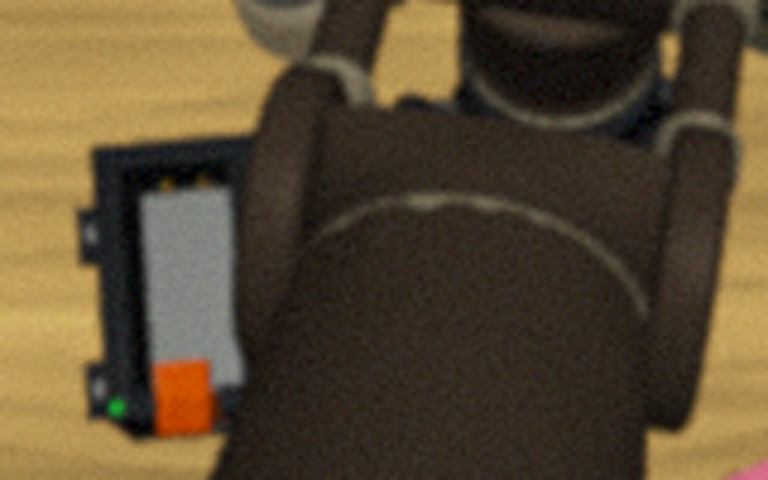

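Run:
```python
from h import *
g=(-.0012,.0002,-.2)
P,Rt=tcp("right",.011,.0745,g); print(robot.move_linear(P,Rt,max_speed=.04,contact_N=8))
print(robot.current_ft_force())
P,Rt=tcp("right",.0,.0745,g); print(robot.move_linear(P,Rt,max_speed=.03,contact_N=20))
f=np.array(robot.current_ft_force()); print(P-robot.current_tcp_pos(),f, f[:2]@ux)
P,Rt=tcp("right",.0,.063,g); print(robot.move_linear(P,Rt,max_speed=.02,contact_N=10))
f=np.array(robot.current_ft_force()); print(P-robot.current_tcp_pos(),f,f[:2]@ux,f[:2]@uy,robot.current_ft_torque())
cv2.imwrite("pics/i1.png",robot.snapshot("scene")["image"]);wsnap("i1w");print(robot.current_clock())
```

```text
False
[-0.16634711 -0.25672399 -6.98191142]
False
[-1.40915553e-03  2.65190293e-05 -9.81960694e-04] [ 3.81763161  0.46970215 -5.11555785] 3.8438491107786517
False
[ 5.74231284e-04 -4.61570095e-05  7.70605869e-04] [ 3.1118523  -0.18896622 -7.10219224] 3.084179799845428 -0.4551570625918216 [-0.0425163  -0.86965693 -0.03585215]
19.7417
```

Run:
```python
from h import *
g=(-.0012,.0002,-.2)
def rep(P):
    f=np.array(robot.current_ft_force()); print((P-robot.current_tcp_pos()).round(4),f.round(2),round(f[:2]@ux,2),round(f[:2]@uy,2),robot.current_finger_gap())
for z,v,c in((.035,.03,12),(.022,.02,25),(.0150,.012,30)):
    P,Rt=tcp("right",.0,z,g); r=robot.move_linear(P,Rt,max_speed=v,contact_N=c); print(z,r); rep(P)
    if r: break
robot.dwell(.3); rep(P)
cv2.imwrite("pics/i2.png",robot.snapshot("scene")["image"]);wsnap("i2w");print(robot.current_clock())
a=cv2.imread("pics/i2.png")[150:280,220:390];cv2.imwrite("pics/i2z.png",cv2.resize(a,None,fx=4.5,fy=4.5,interpolation=cv2.INTER_CUBIC))
```

```text
0.035 False
[ 0.0005 -0.0001  0.0004] [ 3.74 -0.01 -7.18] 3.72 -0.33 0.24404848524899173
0.022 False
[-0.0011  0.0001 -0.0014] [1.69 1.8  5.12] 1.84 1.65 0.2491580121392004
0.015 False
[-0.001   0.0001 -0.0016] [-0.23  2.43  6.44] -0.02 2.44 0.2489629477351405
[-0.0009  0.0001 -0.0016] [1.36 1.81 7.33] 1.51 1.68 0.2430915814615192
22.7583
```

View pics/i2z.png

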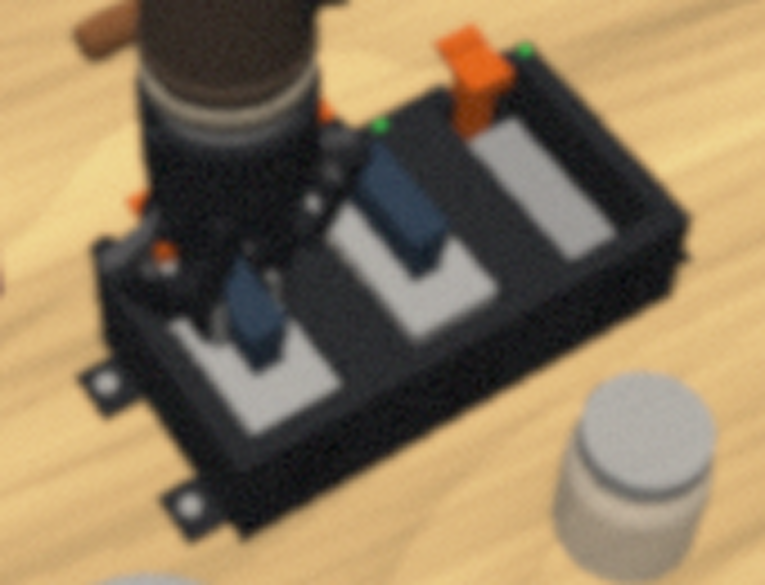

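View pics/i2w.png

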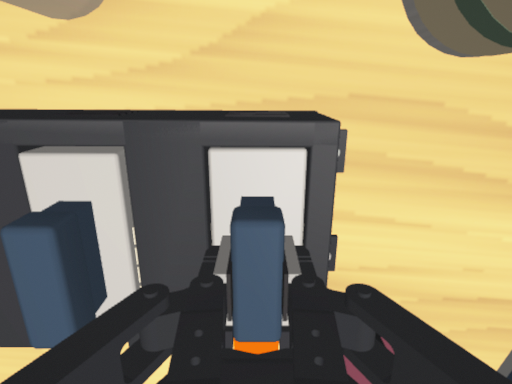

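Run:
```python
from h import *
g=(-.0012,.0002,-.2)
P,Rt=tcp("right",.0,.0128,g); r=robot.move_linear(P,Rt,max_speed=.01,contact_N=25)
robot.dwell(.2); print(r,robot.current_tcp_pos()[2]-HZ,robot.current_ft_force())
robot.grip(.6); robot.dwell(.1); print(robot.current_ft_force())
p=np.array(robot.current_tcp_pos()); p[2]=.2; robot.move_linear(p,max_speed=.2)
P,_=tcp("right",.06,.2,(0,0,0)); 
cv2.imwrite("pics/j1.png",robot.snapshot("scene")["image"]);wsnap("j1w");print(robot.current_clock())
a=cv2.imread("pics/j1.png")[150:280,220:390];cv2.imwrite("pics/j1z.png",cv2.resize(a,None,fx=4.5,fy=4.5,interpolation=cv2.INTER_CUBIC))
```

```text
False 0.015061199265651255 [-0.05679754  0.99314977  9.64356987]
[-0.4172184   0.16627087  0.44848034]
24.85
```

View pics/j1z.png

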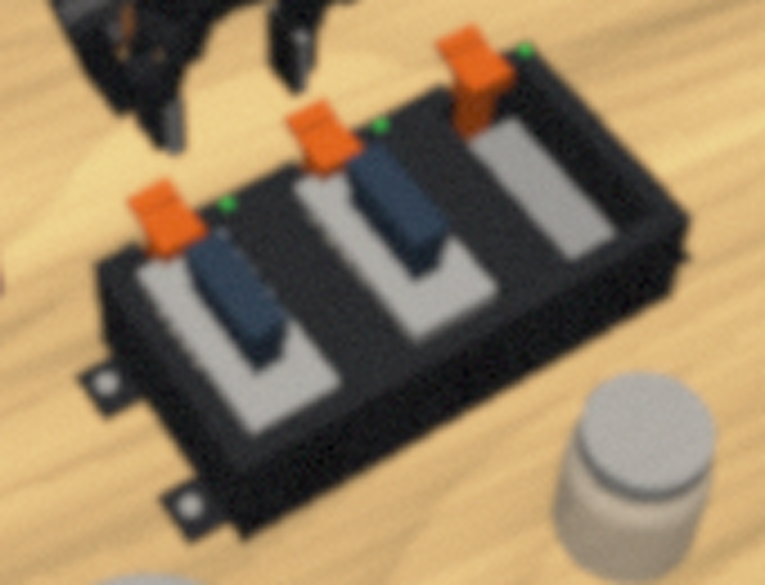

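View pics/j1w.png

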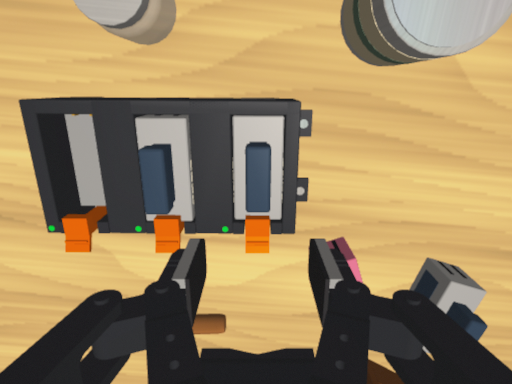

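Pack 1 is latched: it sits level with pack_c, and its latch at px (167,220) looks like the middle one. Now the second pack.

Run:
```python
from h import *
robot.move_pose([.49,-.315,.2],R(-12.5)); robot.dwell(.2)
s=wsnap("k1"); spots(s,["pack_a"]); print(robot.current_clock())
a=cv2.imread('pics/k1.png')[110:330,190:330]; cv2.imwrite('pics/k1z.png',cv2.resize(a,None,fx=4,fy=2.6,interpolation=cv2.INTER_CUBIC))
```

```text
pack_a 0.91 [ 0.468  -0.1772  0.0024]
pack_a 0.74 [ 4.544e-01 -3.064e-01  1.000e-04]
26.25
```

View pics/k1.png

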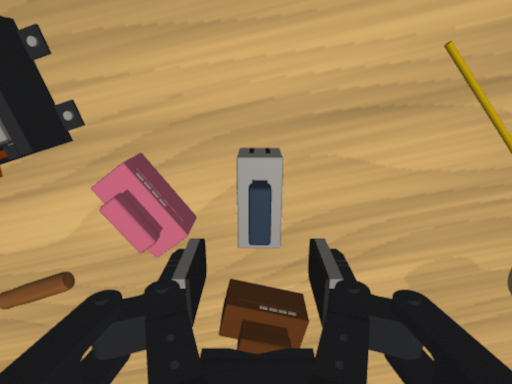

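View pics/k1z.png

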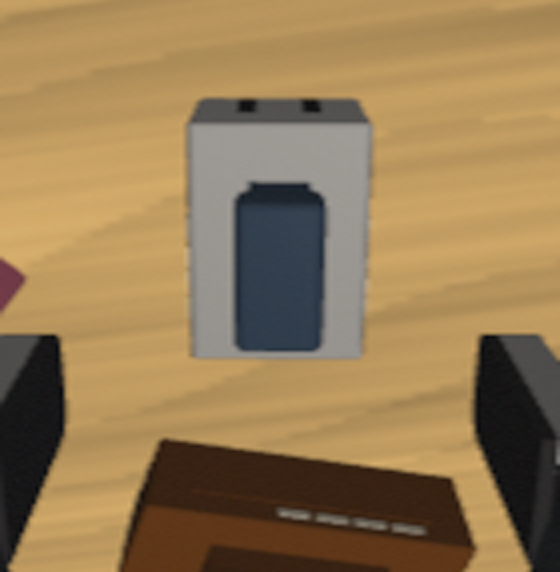

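Run:
```python
from fit import *
S=[(52,24,56),(52,-24,56),(-52,-24,56),(-52,24,56),(30,11,92),(30,-11,92),(-30,-11,92),(-30,11,92),(52,24,1),(52,-24,1)]
S=np.array(S)/1e3
px=np.array([(189,123),(371,123),(362,358),(191,358),(236,200),(326,200),(323,351),(235,351),(203,99),(360,99)],float)
px=np.c_[(px[:,0]+.5)/4-.5+190,(px[:,1]+.5)/2.6-.5+110]
for x0 in ([.453,-.306,-.22],[.453,-.306,-.22,0]):
    r,e=fit("pics/k1.npz",S,px,x0); print(r,np.degrees(r[2])); print(e.tolist())
```

```text
[ 0.45224201 -0.30810271 -0.22452801] -12.864507636179104
[[-0.5, -1.0], [1.1, -0.6], [0.2, 0.4], [0.0, 0.0], [-0.5, 0.7], [0.7, 0.9], [0.0, 0.7], [-0.2, 0.5], [-1.1, -1.4], [0.2, -1.1]]
[ 0.45037969 -0.30773653 -0.22386926 -0.00505871] -12.826763475020517
[[-0.2, -0.2], [0.7, 0.1], [-0.1, -0.3], [0.4, -0.6], [-0.3, 1.0], [0.5, 1.2], [-0.1, -0.0], [0.0, -0.2], [-0.9, -0.6], [-0.2, -0.3]]
```

Run:
```python
from h import *
q=[.451,-.3075]; Rt=R(-12.85)
robot.move_pose(q+[.12],Rt)
c=robot.move_linear(q+[.033],Rt,max_speed=.08,contact_N=8)
print(c,robot.current_tcp_pos(),robot.current_ft_force())
robot.grip(0.0,80); print(robot.current_finger_gap(),robot.current_tcp_pos()[2])
if robot.current_finger_gap()>.15: robot.move_linear(q+[.12],max_speed=.12)
robot.dwell(.15)
print(robot.current_finger_gap(),robot.current_ft_force(),repr(robot.current_tcp_pos()))
wsnap("l1"); print(robot.current_clock())
a=cv2.imread('pics/l1.png')[120:350,190:330]; cv2.imwrite('pics/l1z.png',cv2.resize(a,None,fx=4,fy=2.6,interpolation=cv2.INTER_CUBIC))
```

```text
False [ 0.45155806 -0.30793303  0.03361205] [ 0.33409207 -0.12609135 -0.40997859]
0.2476251933787412 0.03376803621884812
0.24380248310408537 [-0.211654    0.61243551 -5.41148199] array([ 0.45006565, -0.3067365 ,  0.11861682])
29.3833
```

View pics/l1z.png

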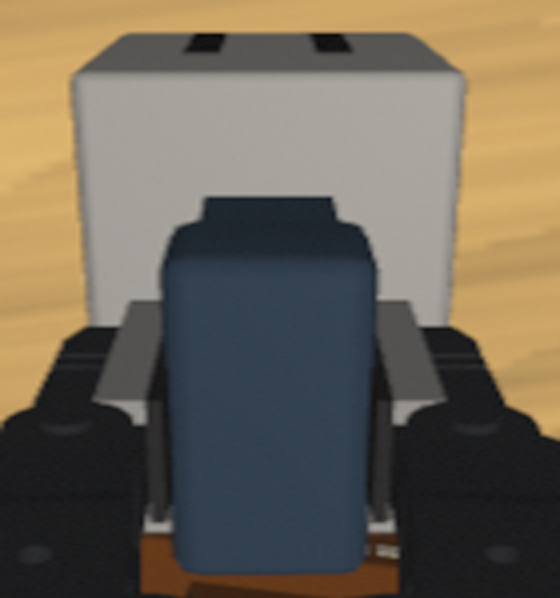

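Run:
```python
from h import *
g=(-.0005,.0002,-.1)
import h; h.HZ=.0335
p=np.array(robot.current_tcp_pos()); p[2]=.22
robot.move_linear(p,max_speed=.15)
P,Rt=tcp("left",.011,.185,g); robot.move_pose(P,Rt)
P,_=tcp("left",.011,.078,g); print(robot.move_linear(P,Rt,max_speed=.08,contact_N=10)); robot.dwell(.1)
print((P-robot.current_tcp_pos()).round(4),robot.current_ft_force(),robot.current_finger_gap())
wsnap("m1")
cv2.imwrite(f"pics/m1s.png",robot.snapshot("scene")["image"])
print(robot.current_clock())
a=cv2.imread("pics/m1s.png")[130:280,220:390];cv2.imwrite("pics/m1sz.png",cv2.resize(a,None,fx=3.5,fy=3.5,interpolation=cv2.INTER_CUBIC))
```

```text
False
[-0.0006 -0.0001 -0.0008] [-0.31031181 -0.89382817 -5.00950061] 0.24496094798849108
33.5667
```

View pics/m1sz.png

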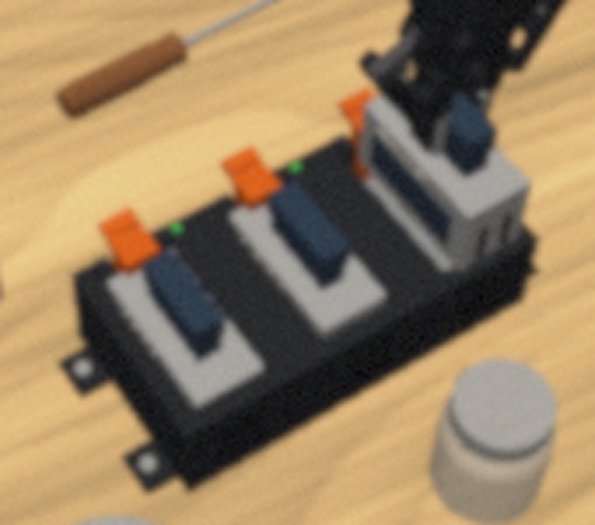

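View pics/m1.png

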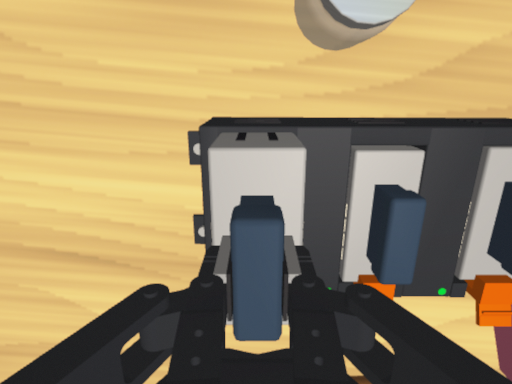

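Run:
```python
from h import *
import h; h.HZ=.0335
g=(-.0005,.0002,-.1)
def rep(P):
    f=np.array(robot.current_ft_force()); print((P-robot.current_tcp_pos()).round(4),f.round(2),round(f[:2]@ux,2),round(f[:2]@uy,2),round(robot.current_finger_gap(),3))
for dx,z,v,c in((.011,.0745,.04,8),(0,.0745,.03,20),(0,.063,.02,10),(0,.035,.03,12)):
    P,Rt=tcp("left",dx,z,g); r=robot.move_linear(P,Rt,max_speed=v,contact_N=c); print(dx,z,r); rep(P)
    if r: break
print(robot.current_clock())
```

```text
0.011 0.0745 False
[0.0005 0.0001 0.0005] [-0.33  1.07 -4.99] -0.24 1.09 0.245
0 0.0745 False
[-0.0015 -0.0002 -0.001 ] [ 3.7   0.28 -4.01] 3.71 -0.04 0.246
0 0.063 False
[0.0006 0.0001 0.0007] [ 3.12  1.19 -5.66] 3.21 0.92 0.242
0 0.035 False
[0.0005 0.0001 0.0004] [ 3.65  0.1  -6.12] 3.65 -0.22 0.241
36.1417
```

Run:
```python
from h import *
import h; h.HZ=.0335
g=(-.0005,.0002,-.1)
def rep(P):
    f=np.array(robot.current_ft_force()); print((P-robot.current_tcp_pos()).round(4),f.round(2),round(f[:2]@ux,2),round(f[:2]@uy,2),round(robot.current_finger_gap(),3))
for z,v,c in((.022,.02,25),(.0150,.012,30),(.012,.01,25)):
    P,Rt=tcp("left",0,z,g); r=robot.move_linear(P,Rt,max_speed=v,contact_N=c); print(z,r); rep(P)
    if r: break
robot.dwell(.2); rep(P); print(robot.current_tcp_pos()[2]-.0335)
cv2.imwrite("pics/n1.png",robot.snapshot("scene")["image"]);print(robot.current_clock())
a=cv2.imread("pics/n1.png")[130:280,220:390];cv2.imwrite("pics/n1z.png",cv2.resize(a,None,fx=3.5,fy=3.5,interpolation=cv2.INTER_CUBIC))
```

```text
0.022 False
[-0.0011 -0.0002 -0.0011] [2.42 0.54 5.52] 2.46 0.33 0.246
0.015 False
[-0.0009 -0.0002 -0.0015] [1.97 0.11 8.14] 1.98 -0.06 0.243
0.012 False
[-0.001  -0.0002 -0.0023] [-0.29  0.78 11.04] -0.22 0.8 0.244
[-0.001  -0.0002 -0.0023] [ 1.07  0.4  11.44] 1.1 0.3 0.25
0.01426634905073651
38.375
```

View pics/n1z.png

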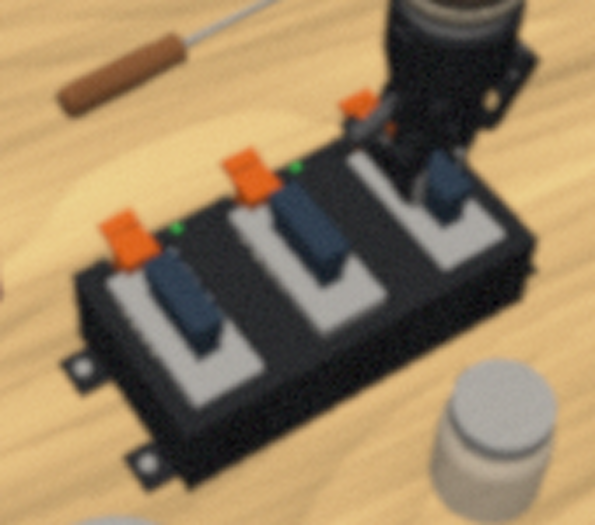

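Run:
```python
from h import *
robot.grip(.6); robot.dwell(.1); print(robot.current_ft_force())
p=np.array(robot.current_tcp_pos()); p[2]=.2; robot.move_linear(p,max_speed=.2)
robot.move_pose([.665,.03,.25],R(5)); robot.dwell(.2)
s=wsnap("o1"); spots(s,["nose_left","nose_right","pack_a"])
s=robot.snapshot("scene"); cv2.imwrite("pics/o1s.png",s["image"])
for t in("nose_left","nose_right","pack_a"):
  for d in robot.spot_point(t,s): print(t,round(d["confidence"],2),np.round((np.linalg.inv(s["world_to_cam"])@np.r_[d["at"],1])[:3],4))
print(BAY,robot.current_clock())
a=cv2.imread("pics/o1s.png")[130:280,220:390];b=cv2.imread('pics/o1.png')[130:280,135:385]
cv2.imwrite("pics/o1sz.png",cv2.resize(a,None,fx=4,fy=4,interpolation=cv2.INTER_CUBIC))
cv2.imwrite("pics/o1z.png",cv2.resize(b,None,fx=3.2,fy=3.2,interpolation=cv2.INTER_CUBIC))
```

```text
[ 0.54172655 -0.48485254 -0.88702639]
nose_left 0.76 [0.5565 0.1113 0.0727]
nose_right 0.66 [ 0.5765 -0.0657  0.0728]
pack_a 0.91 [0.6153 0.0258 0.0199]
pack_a 0.79 [ 0.6223 -0.064   0.0212]
pack_a 0.74 [ 0.4716 -0.177   0.0024]
pack_a 0.72 [0.6082 0.1212 0.0203]
nose_left 0.48 [0.5608 0.1162 0.0763]
nose_right 0.58 [ 0.5814 -0.0691  0.0742]
nose_right 0.38 [ 0.6108  0.0277 -0.0053]
pack_a 0.91 [0.614  0.0248 0.0135]
pack_a 0.88 [ 0.2916 -0.277  -0.0043]
pack_a 0.81 [0.6065 0.1191 0.0146]
pack_a 0.63 [ 0.4739 -0.1805 -0.0026]
pack_a 0.58 [ 0.6251 -0.0636  0.0188]
{'left': array([0.60578118, 0.11786839]), 'right': array([ 0.62121882, -0.06146839])} 40.9417
```

View pics/o1sz.png

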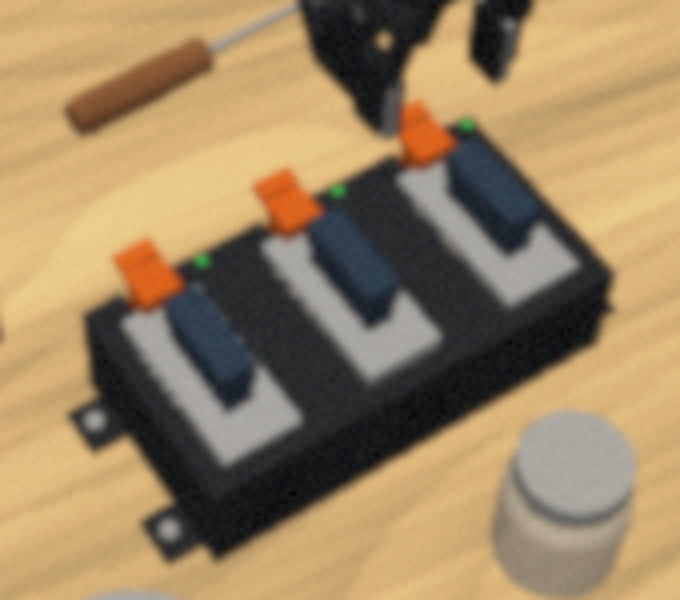

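View pics/o1z.png

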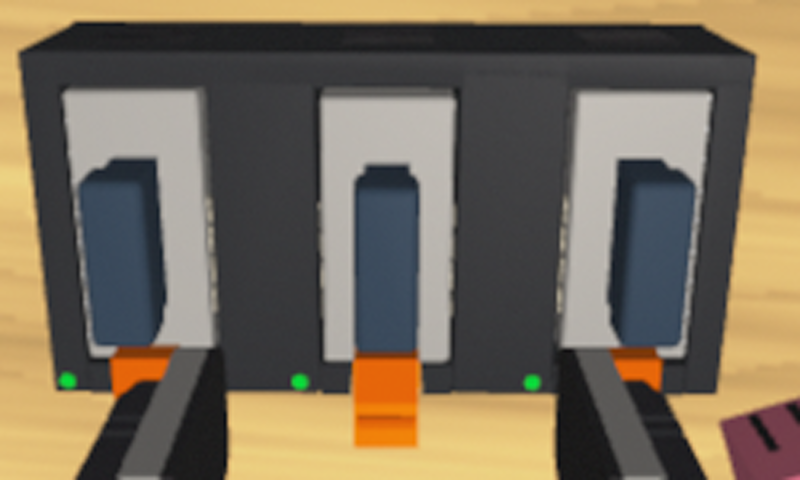

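Run:
```python
from h import *
print(robot.current_ft_force()); robot.hand_in(); print(robot.current_clock())
```

```text
[-0.77552159  0.23469293 -0.44403226]
the job is handed in; nothing more can be done
the job is handed in; nothing more can be done
```

Both loose grey packs are in the rack, one in the right bay and one in the left. The job was handed in shortly after 41 s on the robot's clock; the interface gives no verdict.

- **Insertion:** Each pack pushed its latch back with about 4 N. They then slid in without touching the walls and were pressed to about 15 mm above the bench (latched height is 17 mm). The highest upward force I read on the tool was about 11.5 N, so the 80 N limit was never close.
- **Final check:** After release, the scene and wrist pictures show both packs sitting level with pack_c. Both latches look closed in line with the middle one. The networks put the packs within about 5 mm of my measured bay points, which is about their accuracy.
- **Not confirmed:** I could not read the latch angles or the pack heights directly. The network heights scattered from 14.6 to 21.2 mm, too coarse to settle the 2.5 mm limit. That the packs are home rests on the insertion depth and the pictures.
- **Grasp that failed:** My first grasp closed on nothing, just above the fin, and the pack did not move. The finger tips turned out to sit about 32 mm behind the reported TCP, which does not match the description, so I went lower for both grasps.
- **Camera disagreement:** Heights from the wrist camera came out 2 to 8 mm low.

I did not touch pack_c, the can, the jar, the screwdriver or the look-alikes.

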